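# Clamp a tensile specimen in the thickness gauge

## Robot

A 6-joint arm with a two-finger parallel gripper is mounted at the origin on the work surface. World frame = base frame: x ahead of the robot, y to its left, z up, the work surface at z = 0. Lengths are in mm, angles in rad, forces in N, time in s.
With the tool pointing down it reaches from about 300 to 850 mm from the base axis. Payload 5.4 kg.
Tool frame: the origin (TCP) lies at the very end of the fingers, on their centre line; the grasp point (between the pads) lies 19 mm behind it; z points along the fingers, y is the line along which they close (so a half turn about z gives the same grasp; the last joint's range is limited). The gripper opens to 85 mm and grips with 20 to 120 N. Pads are 22 mm wide; open, the fingers measure 114 mm over their backs; the gripper's body (76 mm by 85 mm) begins 54 mm behind the grasp point. The pads swing forward as they close: fully open they stand 13 mm farther back than shut.
Start: joints at [1.095, 0.158, 1.597, -0, 1.386, -0.21], TCP at [151.052, 554.788, 231.299] pointing down, gripper open.
Joint ranges: [-2.91, 2.91], [-0.94, 2.29], [0.18, 2.7], [-1.29, 4.43], [0.17, 2.64], [-3, 3]. Speed limits (rad/s): [2.57, 2.57, 3.14, 3.14, 3.14, 3.14].

## Interface

Orientations are given as a 3x3 rotation matrix whose columns are the frame's x, y, z axes.
In Python, from station import arm gives the robot as it stands. The module is installed in compiled form; this text tells all that it offers.
- The arm moves only by the shell command python3 -m crank 'ROWS'. ROWS is JSON, a list of rows, each an object with "dp": the shift along the tool's x, y, z in mm, a list of three; "twist": the turn, a rotation vector about the tool's x, y, z in degrees, a list of three; "jaw": the finger opening in mm, from 0 to 85.4. A call has 1 to 10 rows; each row shifts and turns the commanded pose from where the row before left it, along the tool's axes as they then stand; what a row does not reach is not made up. A row lasts 1/8 s, in which the tool goes at most 62.5 mm and 10.7 degrees, less where a joint would pass 70% of its speed; a pose out of reach is approached as far as the arm can. A call with a gripper value outside its range is refused whole. The fingers move at their own pace and stop on an object; the grip force is fixed at half the most. Time passes only in rows, so rows that do not move let the fingers close. It gives the time, the measured TCP pose, the force, the opening and the grip force at its end, in the units of the state.
- arm.read_state(): the state, without advancing time (a new reading comes with each control period).
- arm.get_image(name): name is "scene" or "side" or "wrist"; returns the picture (420x560x3 uint8, red, green, blue); there is no depth.
- arm.get_calibration(name): a dict with "K" (3x3 intrinsics, pixels), "pose" (4x4, takes a point from camera to world coordinates); the wrist camera has in their place "mount" (4x4, takes a point from camera to tool coordinates, whose origin is the TCP and whose axes are the flange's). Camera axes: x right, y down, z forward; pixel columns grow to the right and rows downward; lengths in mm; the calibration is good to about 2 mm. A picture is of the moment at which its call begins: read the wrist's pose just before it. get_calibration takes no time and is no camera call.
- arm.sign_off(): hands the job in; it is judged then, once.
The state is a dict: "time_s": time; "qpos": joint angles; "qd": joint speeds; "tau": joint torques, N m; "eef_pos": TCP position; "tool_rot": TCP orientation; "ft_force": force on the tool from outside, world axes, zero at the start; "moment": the same for the moment, N m; "gripper_width": opening from 0.0 (shut) to 1.0 (fully open); "grasp_force": force on a finger pad.
Only numpy, scipy, OpenCV 4.12 (cv2) and the standard library are available. Lean on these libraries where they do the work, as an engineer would, in place of code of your own. Each camera call takes 0.05 s, during which the arm holds its last target. There are 200 camera calls.

## Task

Take the flat waisted steel bar from the rubber board, lay it on the bed of the thickness gauge and slide it in between the guides, gently, until its end is fully home against the stop. Then turn the knurled knob on top of the gauge clockwise until its ratchet slips, let it slip two or three clicks and no more, and let go, leaving the bar clamped. Leave the round specimen on the board alone.

Things in the scene. Friction and masses are not known exactly. Their poses are not given: they have to be found in the camera images.
- bar_center (a point): Centre (half-way up) of the loose flat steel tensile bar, 130 mm long (its x axis, the same either way round), 14 mm thick, 0.25 kg give or take a third. Waisted: the middle 60 mm is 14 mm wide, the two end pads are each 35 mm long and 24 mm wide. It starts lying flat on the rubber board.
- bar: The same bar; origin at the centre of its underside, x along its length.
- rest: Fixed black rubber board, 160 x 150 x 15 mm (x, y, z); origin at the centre of its underside, on the table. The bar lies along its x near y = +30 mm, the round specimen along its x near y = -50 mm.
- rod_center (a point): Centre of the other specimen on the board: a loose round waisted aluminium rod 116 mm long, 18 mm thick, 60 g. Not to be disturbed.
- bed (a point): On the bed of the fixed grey C-frame thickness gauge, straight under the spindle, 20 mm above the table. z up; x is the way the bar slides in, from the open front (-x) to the stop. The flat bed runs from x = -165 mm to the stop's face at x = +25 mm; in front of x = -55 mm it is free of guides. With the bar home its centre is at x = -40 mm, y = 0 and its front end at x = -105 mm.
- gauge: The gauge; axes as the bed's, origin on the table under the spindle. Base 80 mm wide, its steel strip 50 mm. Guides 10 mm high on the bed: a funnel from x = -50 mm (43 mm wide inside) to x = -15 mm, then straight, 27 mm wide, to x = +30 mm. Head 44 mm wide over x = -20 to +83 mm, underside 60 mm and top 92 mm above the table; the column stands behind the stop.
- stop: Fixed steel stop block, 22 x 26 x 18 mm, at the inner end of the bed; its origin is at the lower edge of the face (in the middle) that the bar's end must meet. Same axes as the bed. Pushing the bar on it with more than 20 N is too much.
- spindle: Round steel spindle, 12 mm across, coming down out of the head over x = 0 of the bed; it does not turn itself but goes down as the knob is turned clockwise, and is self-locking. Origin at the centre of its lower face, which starts 16 to 22 mm above the bed, differently each time. How far it goes per turn is not known; one to three turns of the wrist bring it onto the bar.
- ratchet (a joint): Turn of the knob past the screw, rad: 0 at the start, grows clockwise. Near 0 while the screw turns freely (about 0.15 N m); it grows only as the ratchet slips, once the spindle presses on the bar, at a torque that saws between 0.2 and 0.3 N m, once per click. One click is 0.52 rad (30 degrees): two clicks about 1.05, three about 1.57; more than 1.95 is too many.
- ratchet_grip (a point): On the axis of the knurled round steel knob, 30 mm in diameter and 36 mm high, upright on top of the gauge's head: 13 mm below its top face and 23 mm above its underside, 124 mm above the table. The knob stays at this height as it turns. Clockwise seen from above tightens.
There are look-alikes about, which are no part of the job. What is shaped like the bar but green or yellow is not meant.

How it is judged:
By the outcome, as a careful person would: the job done as asked, in the order asked, and still so for the second after the job is handed in, with the robot touching nothing.
It also fails if it takes over 72 s, if anything falls off the work surface, if the arm or the gripper's body presses on something with over 40 N, if the wrist force passes 120 N, or if a joint passes its speed limit or range.

## Working session

There is one attempt and no reset: what is moved stays moved. The work goes in short steps, Python scripts to look and compute and a shell command to move; the robot and the scene stay as the last step left them, time stands still between calls to the robot, and variables do not carry over. Pictures are saved under pics/ and viewed, at most 10 in all, crops included, and the job is handed in when it is done.

```bash
mkdir -p pics; python3 - <<'E'
from station import arm
import cv2,numpy as np
s=arm.read_state();print({k:np.round(v,3).tolist() for k,v in s.items()})
for n in("scene","side","wrist"):
    im=arm.get_image(n);cv2.imwrite(f"pics/{n}0.png",im[:,:,::-1]);c=arm.get_calibration(n)
    print(n,{k:np.round(v,3).tolist() for k,v in c.items() if k in("K","pose","mount")})
E
```

```text
{'time_s': 0.0, 'qpos': [1.095, 0.159, 1.598, 0.0, 1.386, -0.21], 'qd': [-0.0, -0.001, -0.003, 0.0, -0.002, -0.001], 'tau': [-0.0, -39.6, -33.143, -0.0, 0.008, -0.0], 'eef_pos': [150.777, 554.261, 230.311], 'tool_rot': [[-0.965, 0.263, -0.001], [0.263, 0.965, -0.002], [0.0, -0.002, -1.0]], 'ft_force': [-0.129, 0.014, 0.253], 'moment': [0.024, 0.03, 0.023], 'grasp_force': 0.0, 'gripper_width': 1.0}
scene {'K': [[491.439, 0.0, 279.723], [0.0, 491.439, 211.558], [0.0, 0.0, 1.0]], 'pose': [[0.536, 0.573, -0.62, 1089.442], [0.844, -0.356, 0.4, -377.582], [0.008, -0.738, -0.675, 709.578], [0.0, 0.0, 0.0, 1.0]]}
side {'K': [[382.777, 0.0, 283.684], [0.0, 382.777, 215.193], [0.0, 0.0, 1.0]], 'pose': [[-0.809, -0.37, 0.458, 181.799], [-0.588, 0.494, -0.64, 460.301], [0.01, -0.787, -0.617, 562.87], [0.0, 0.0, 0.0, 1.0]]}
wrist {'K': [[333.012, 0.0, 274.796], [0.0, 333.012, 205.668], [0.0, 0.0, 1.0]], 'mount': [[0.001, -0.954, -0.299, 75.957], [1.0, 0.001, -0.001, 0.197], [0.001, -0.299, 0.954, -141.753], [0.0, 0.0, 0.0, 1.0]]}
```

View pics/scene0.png

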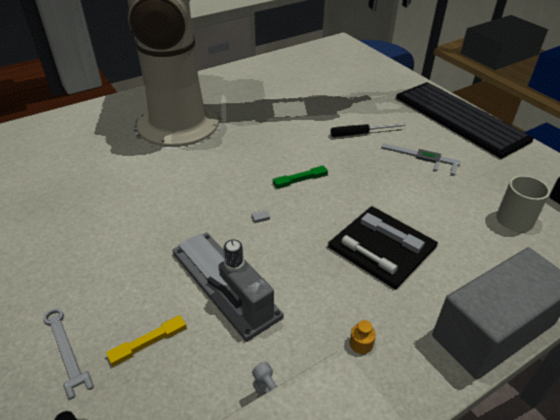

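View pics/side0.png

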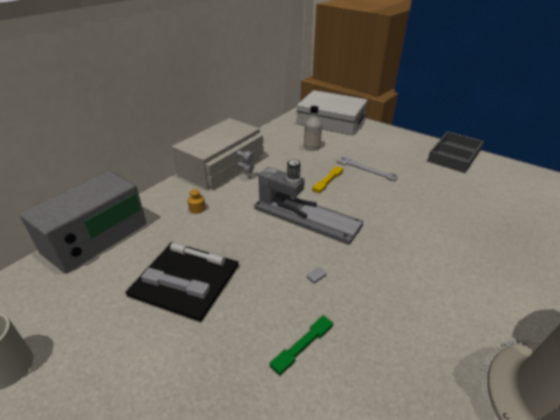

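Scene: the steel bar is at about (392,232) on the black board with the rod at (370,254), and the gauge is around (228,280) with its knob at (233,250). Side: bar at (175,282), rod at (197,253), knob at (293,168). Next I'll enlarge both views and segment them.

```bash
cat > h.py <<'E'
import cv2,numpy as np
from station import arm
def ray(n,uv,T=None):
    c=arm.get_calibration(n);P=np.array(c["pose"]) if T is None else T@np.array(c["mount"])
    d=P[:3,:3]@np.linalg.solve(np.array(c["K"]),[uv[0],uv[1],1.]);return P[:3,3],d
def plane(n,uv,z,T=None):
    o,d=ray(n,uv,T);return o+d*(z-o[2])/d[2]
def tri(rs):
    A=np.zeros((3,3));b=np.zeros(3)
    for o,d in rs:
        d=d/np.linalg.norm(d);M=np.eye(3)-np.outer(d,d);A+=M;b+=M@o
    return np.linalg.solve(A,b)
def wT():
    s=arm.read_state();T=np.eye(4);T[:3,:3]=s["tool_rot"];T[:3,3]=s["eef_pos"];return T
E
python3 - <<'E'
from h import *
S=cv2.imread("pics/scene0.png");D=cv2.imread("pics/side0.png")
def crop(I,x,y,w,h,k):return cv2.resize(I[y:y+h,x:x+w],None,fx=k,fy=k,interpolation=cv2.INTER_CUBIC)
a=crop(S,165,230,125,110,3.2);b=crop(S,325,200,125,90,3.2);c=crop(D,245,150,125,95,3.2);d=crop(D,120,230,125,90,3.2)
H=lambda p,q:np.hstack([np.pad(t,((0,max(len(p),len(q))-len(t)),(0,0),(0,0))) for t in(p,q)])
v=np.vstack([H(a,b),H(c,d)])[:600];v=np.clip(v*1.5,0,255).astype(np.uint8);print(v.shape);cv2.imwrite("pics/c1.png",v)
for n,I,(x,y,w,h) in(("scene",S,(325,200,125,90)),("side",D,(120,230,125,90))):
    g=cv2.cvtColor(I,cv2.COLOR_BGR2GRAY);
    dark=(g<55).astype(np.uint8);m=np.zeros_like(dark);m[y:y+h,x:x+w]=dark[y:y+h,x:x+w]
    cs,_=cv2.findContours(m,cv2.RETR_EXTERNAL,cv2.CHAIN_APPROX_NONE);k=max(cs,key=cv2.contourArea)
    hull=cv2.convexHull(k);f=np.zeros_like(m);cv2.fillConvexPoly(f,hull,1)
    q=cv2.approxPolyDP(hull,6,True)[:,0];print(n,"board",q.tolist(),np.round([plane(n,p,15)[:2] for p in q]).tolist())
    f=cv2.erode(f,np.ones((3,3)));o=((g>70)&(f>0)).astype(np.uint8)
    N,L,st,ct=cv2.connectedComponentsWithStats(o)
    for i in range(1,N):
        if st[i,4]>80:
            ys,xs=np.nonzero(L==i);W=np.array([plane(n,(u,v),25)[:2] for u,v in zip(xs,ys)]).astype(np.float32)
            print(st[i].tolist(),np.round(ct[i],1),"rect",cv2.minAreaRect(W))
E
```

```text
(600, 800, 3)
scene board [[370, 207], [436, 242], [396, 288], [328, 247]] [[540.0, 205.0], [688.0, 248.0], [733.0, 103.0], [587.0, 59.0]]
[362, 213, 62, 37, 511] [393.1 230.6] rect ((623.222900390625, 188.7713623046875), (131.78585815429688, 26.698806762695312), 17.722084045410156)
[342, 235, 55, 39, 434] [369.4 253.7] rect ((646.1994018554688, 108.79804992675781), (121.78157043457031, 22.256580352783203), 14.511478424072266)
side board [[237, 262], [202, 319], [126, 292], [168, 246]] [[574.0, 71.0], [531.0, 210.0], [686.0, 250.0], [721.0, 121.0]]
[170, 248, 54, 17, 207] [201. 256.] rect ((646.571533203125, 112.49935150146484), (117.72993469238281, 15.767539024353027), 17.809839248657227)
[141, 268, 68, 29, 790] [175.6 281.8] rect ((626.1887817382812, 184.9476776123047), (130.01136779785156, 32.140907287597656), 17.664588928222656)
```

View pics/c1.png

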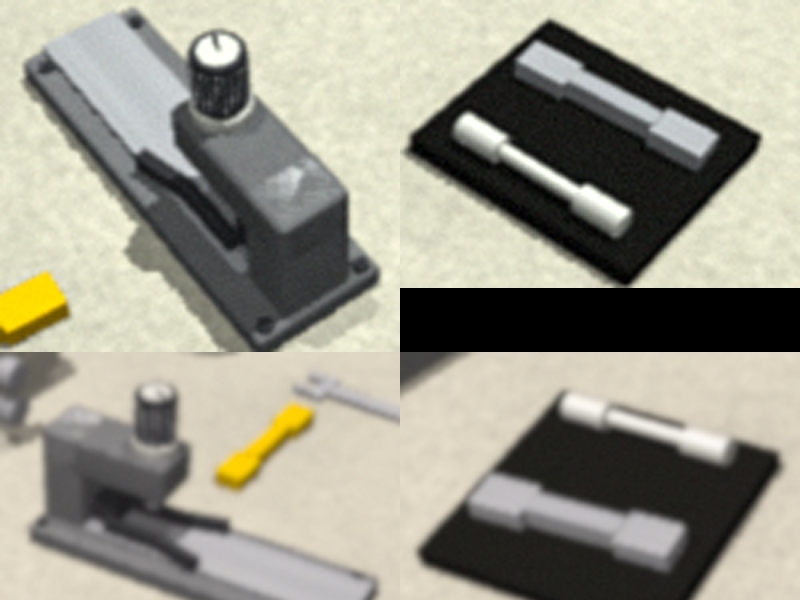

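The crops give sharp positions: knob top at scene (233,245) and side (294,162), and the strip's front corners at scene (180,246) and (203,235). Next I'll work out the gauge pose from these.

```bash
python3 - <<'E'
from h import *
a=lambda x,y:(165+x/3.2,230+y/3.2);b=lambda x,y:(245+x/3.2,150+(y-352)/3.2)
print("knob scene",plane("scene",a(218,47),137),"side",plane("side",b(156,391),137),"tri",tri([ray("scene",a(218,47)),ray("side",b(156,391))]))
for nm,p in dict(stripL=(47,52),stripR=(120,17)).items():print(nm,plane("scene",a(*p),20))
# precise base outline in full side image / scene: fit lines on gauge
for nm,p in dict(bFL=(25,68),bBack=(262,348),bR=(378,278),bFR=(135,10)).items():print(nm,plane("scene",a(*p),12))
E
```

```text
knob scene [ 589.97615174 -143.77785893  137.        ] side [ 590.77670133 -147.00988176  137.        ] tri [ 590.09801047 -144.63962029  138.02316817]
stripL [ 437.15914767 -185.25016499   20.        ]
stripR [ 433.49633814 -135.03694006   20.        ]
bFL [ 434.84823929 -199.66637925   12.        ]
bBack [ 680.40832102 -175.02433631   12.        ]
bR [ 675.71687816 -101.42388094   12.        ]
bFR [ 425.25663433 -121.56229671   12.        ]
```

```bash
python3 -m crank '[{"dp":[-51,-25.5,5],"twist":[0,0,0],"jaw":85},{"dp":[-51,-25.5,5],"twist":[0,0,0],"jaw":85},{"dp":[-51,-25.5,5],"twist":[0,0,0],"jaw":85},{"dp":[-51,-25.5,5],"twist":[0,0,0],"jaw":85},{"dp":[-51,-25.5,5],"twist":[0,0,0],"jaw":85},{"dp":[-51,-25.5,5],"twist":[0,0,0],"jaw":85},{"dp":[-51,-25.5,5],"twist":[0,0,0],"jaw":85},{"dp":[-51,-25.5,5],"twist":[0,0,0],"jaw":85},{"dp":[-51,-25.5,5],"twist":[0,0,0],"jaw":85},{"dp":[-51,-25.5,5],"twist":[0,0,0],"jaw":85}]'
python3 -m crank '[{"dp":[0,0,15],"twist":[0,0,-8.1],"jaw":85},{"dp":[0,0,15],"twist":[0,0,-8.1],"jaw":85},{"dp":[0,0,0],"twist":[0,0,-8.1],"jaw":85},{"dp":[0,0,0],"twist":[0,0,-8.1],"jaw":85},{"dp":[0,0,0],"twist":[0,0,0],"jaw":85},{"dp":[0,0,0],"twist":[0,0,0],"jaw":85}]'
python3 - <<'E'
from h import *
T=wT();print(np.round(T,3));im=arm.get_image("wrist");cv2.imwrite("pics/w1.png",im[:,:,::-1]);np.save("w1.npy",T)
E
```

```text
time_s: 1.4
eef_pos: [577.2, 173.3, 180.9]
tool_rot: [[-0.965, 0.263, -0.0], [0.263, 0.965, 0.0], [0.0, 0.0, -1.0]]
ft_force: [0.2, 0.8, 1.1]
gripper_width: 0.994
grasp_force: 0.0
time_s: 2.15
eef_pos: [576.0, 174.8, 151.1]
tool_rot: [[-0.956, -0.293, -0.0], [-0.293, 0.956, -0.0], [0.0, 0.0, -1.0]]
ft_force: [-0.8, -0.5, -0.5]
gripper_width: 0.995
grasp_force: 0.0
[[-9.56000e-01 -2.93000e-01 -0.00000e+00  5.76007e+02]
 [-2.93000e-01  9.56000e-01 -0.00000e+00  1.74784e+02]
 [ 0.00000e+00  0.00000e+00 -1.00000e+00  1.51125e+02]
 [ 0.00000e+00  0.00000e+00  0.00000e+00  1.00000e+00]]
```

View pics/w1.png

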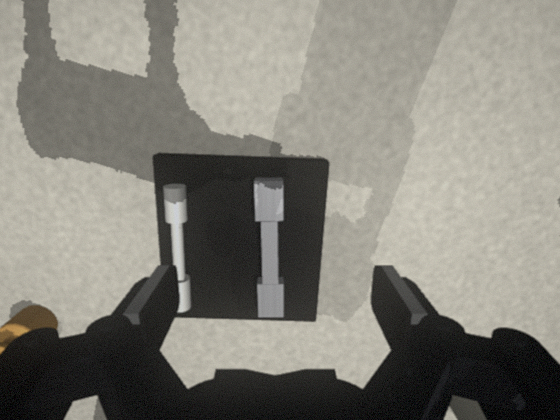

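The wrist view shows the bar upright at column about 270, rows 178–317, with the rod clear at its left. I'll measure it on its top plane.

```bash
python3 - <<'E'
from h import *
T=np.load("w1.npy");I=cv2.imread("pics/w1.png");g=cv2.cvtColor(I,cv2.COLOR_BGR2GRAY)
m=np.zeros_like(g);m[165:325,240:300]=(g[165:325,240:300]>75)
N,L,st,ct=cv2.connectedComponentsWithStats(m);i=1+np.argmax(st[1:,4]);print(st[i])
for z in(29,22):
    ys,xs=np.nonzero(L==i);W=np.array([plane("wrist",(u,v),z,T)[:2] for u,v in zip(xs,ys)]).astype(np.float32)
    print(z,cv2.minAreaRect(W))
    far,near=[np.array([[u.mean(),r] for r in rr for u in [xs[ys==r]]]) for rr in(range(185,212),range(285,310))]
    d=plane("wrist",far.mean(0),z,T)-plane("wrist",near.mean(0),z,T);print("yaw",np.degrees(np.arctan2(d[1],d[0])))
    for e in (ys.min()-.5,ys.max()+.5):print(plane("wrist",(xs[abs(ys-e)<6].mean(),e),z,T)[:2])
E
```

```text
[ 254  179   30  139 3204]Traceback (most recent call last):
  File "<stdin>", line 6, in <module>
  File "h.py", line 7, in plane
    o,d=ray(n,uv,T);return o+d*(z-o[2])/d[2]
        ~~~^^^^^^^^
  File "h.py", line 4, in ray
    c=arm.get_calibration(n);P=np.array(c["pose"]) if T is None else T@np.array(c["mount"])
ValueError: time passes only in moves, steps and waits
```

```bash
sed -i 's/^from station import arm/from station import arm\nfrom functools import lru_cache\ncal=lru_cache(None)(lambda n:arm.get_calibration(n))/; s/c=arm.get_calibration(n)/c=cal(n)/' h.py; python3 - <<'E'
from h import *
T=np.load("w1.npy");I=cv2.imread("pics/w1.png");g=cv2.cvtColor(I,cv2.COLOR_BGR2GRAY)
m=np.zeros_like(g);m[165:325,240:300]=(g[165:325,240:300]>75)
N,L,st,ct=cv2.connectedComponentsWithStats(m);i=1+np.argmax(st[1:,4])
ys,xs=np.nonzero(L==i)
for z in(29,22):
    W=np.array([plane("wrist",(u,v),z,T)[:2] for u,v in zip(xs,ys)]).astype(np.float32)
    print(z,cv2.minAreaRect(W))
    far,near=[np.array([[u.mean(),r] for r in rr for u in [xs[ys==r]]]) for rr in(range(185,212),range(285,310))]
    d=plane("wrist",far.mean(0),z,T)-plane("wrist",near.mean(0),z,T);print("yaw",np.degrees(np.arctan2(d[1],d[0])))
    for e in (ys.min()-.5,ys.max()+.5):print(plane("wrist",(xs[abs(ys-e)<6].mean(),e),z,T)[:2])
E
```

```text
29 ((624.4915161132812, 184.4139404296875), (130.82846069335938, 24.12576675415039), 17.52491569519043)
yaw -162.35516907188682
[561.87712987 164.27556587]
[687.17111577 204.70377546]
22 ((627.7010498046875, 185.2569122314453), (134.29864501953125, 24.76568031311035), 17.52491569519043)
yaw -162.35516907188682
[563.4257839  164.58435604]
[692.04313627 206.08490566]
```

The bar centre is near (624.5,184.4) with yaw 17.6°. I'll grasp the robot-side pad about 48 mm from centre.

```bash
python3 -m crank '[{"dp":[-1.1,-5.2,20],"twist":[0,0,-0.5],"jaw":85},{"dp":[0,0,35],"twist":[0,0,0],"jaw":85},{"dp":[0,0,35],"twist":[0,0,0],"jaw":85},{"dp":[0,0,25],"twist":[0,0,0],"jaw":85},{"dp":[0,0,14],"twist":[0,0,0],"jaw":85},{"dp":[0,0,5.5],"twist":[0,0,0],"jaw":60},{"dp":[0,0,0],"twist":[0,0,0],"jaw":15},{"dp":[0,0,0],"twist":[0,0,0],"jaw":15},{"dp":[0,0,0],"twist":[0,0,0],"jaw":15},{"dp":[0,0,0],"twist":[0,0,0],"jaw":15}]'
```

```text
time_s: 3.45
eef_pos: [579.9, 170.3, 18.2]
tool_rot: [[-0.953, -0.304, 0.002], [-0.304, 0.953, 0.0], [-0.002, -0.001, -1.0]]
ft_force: [-0.8, -0.8, 5.7]
gripper_width: 0.257
grasp_force: 61.0
```

Gripped. While lifting, I'll refine the gauge axis from the first pictures using line segments projected onto the bed plane.

```bash
python3 -m crank '[{"dp":[0,0,-10],"twist":[0,0,0],"jaw":15},{"dp":[0,0,-30],"twist":[0,0,0],"jaw":15},{"dp":[0,0,-40],"twist":[0,0,0],"jaw":15},{"dp":[0,0,-20],"twist":[0,0,0],"jaw":15}]'
python3 - <<'E'
from h import *
o=np.array([590.3,-145.5])
for n in("scene","side"):
    g=cv2.imread(f"pics/{n}0.png",0);L=cv2.createLineSegmentDetector().detect(g)[0][:,0]
    for s in L:
        for z in (20,):
            p,q=[plane(n,s[k:k+2],z)[:2] for k in(0,2)]
            d=q-p;l=np.linalg.norm(d);a=(np.degrees(np.arctan2(d[1],d[0]))+45)%180-45
            a5=np.radians(5);R=np.array([[np.cos(a5),np.sin(a5)],[-np.sin(a5),np.cos(a5)]])
            P,Q=R@(p-o),R@(q-o)
            if l>30 and max(abs(P[1]),abs(Q[1]))<60 and -200<(P+Q)[0]/2<110:print(n,np.round(s).astype(int).tolist(),"len%.0f ang%.1f"%(l,a),P.round(1),Q.round(1))
E
```

```text
time_s: 3.95
eef_pos: [579.7, 170.2, 119.2]
tool_rot: [[-0.953, -0.304, 0.003], [-0.304, 0.953, 0.0], [-0.003, -0.001, -1.0]]
ft_force: [-0.2, -0.2, -1.4]
gripper_width: 0.259
grasp_force: 60.1
scene [274, 288, 273, 312] len51 ang-32.7 [34.5 56.8] [75.  25.5]
scene [282, 318, 243, 344] len81 ang95.7 [95.  30.2] [ 96.  -50.6]
scene [209, 276, 226, 287] len40 ang20.0 [-57.5 -19.6] [-19.1  -9.4]
scene [238, 296, 218, 273] len64 ang6.3 [10.5 -2.6] [-53.7  -4.1]
scene [226, 260, 201, 235] len85 ang7.0 [-72.3  26.1] [-157.7   23.1]
scene [206, 231, 221, 247] len56 ang5.3 [-160.7   35.7] [-105.1   36. ]
scene [214, 306, 172, 256] len145 ang5.9 [  4. -48.] [-141.2  -50.3]
scene [179, 245, 206, 276] len96 ang5.5 [-158.3  -25.5] [-62.7 -24.7]
scene [244, 259, 268, 282] len73 ang6.3 [-55.3  54.4] [17.7 56.1]
scene [237, 342, 214, 314] len70 ang5.0 [ 87.2 -56.9] [ 17.4 -57. ]
scene [226, 288, 237, 300] len34 ang5.0 [-17.2  -9.9] [ 16.5 -10. ]
scene [241, 336, 215, 306] len76 ang5.5 [ 81.  -45.2] [  5.2 -45.9]
scene [235, 306, 218, 288] len53 ang6.8 [ 26.5 -20.1] [-26.4 -21.8]
scene [254, 302, 27
[... 375 characters left out ...]
.6 -25. ]
side [294, 198, 315, 202] len53 ang18.8 [ 11.8 -30.1] [-39.8 -42.8]
side [347, 244, 254, 209] len235 ang5.4 [-166.9   57.6] [68.  59.2]
side [363, 225, 349, 245] len77 ang94.7 [-171.8  -20.6] [-171.3   56.5]
side [353, 233, 360, 223] len42 ang96.5 [-163.3   17.5] [-162.2  -24. ]
side [309, 218, 351, 234] len104 ang5.3 [-55.9  22.3] [-159.6   21.8]
side [304, 218, 280, 205] len74 ang-4.9 [-46.5  27.6] [26.1 14.9]
side [319, 205, 362, 219] len108 ang5.6 [-53.1 -37.2] [-161.1  -38.3]
side [358, 222, 318, 208] len100 ang5.7 [-157.3  -25.2] [-56.9 -23.9]
side [257, 206, 348, 240] len234 ang5.3 [71.1 44.4] [-163.1   43.2]
side [275, 190, 289, 195] len39 ang7.6 [ 67.6 -32. ] [ 28.2 -33.8]
```

Gauge yaw is about 5.5°, axis through about (591,-145). I'll carry the bar to in front of the bed, retreating first.

```bash
python3 -m crank '[{"dp":[0,0,0],"twist":[0,0,6.1],"jaw":15},{"dp":[0,0,0],"twist":[0,0,6.1],"jaw":15},{"dp":[40,-30,0],"twist":[0,0,0],"jaw":15},{"dp":[40,-30,0],"twist":[0,0,0],"jaw":15},{"dp":[40,-30,0],"twist":[0,0,0],"jaw":15},{"dp":[40,-30,0],"twist":[0,0,0],"jaw":15},{"dp":[6.9,-48.8,0],"twist":[0,0,0],"jaw":15},{"dp":[6.9,-48.8,0],"twist":[0,0,0],"jaw":15},{"dp":[6.9,-48.8,0],"twist":[0,0,0],"jaw":15},{"dp":[6.9,-48.8,0],"twist":[0,0,0],"jaw":15}]'
python3 -m crank '[{"dp":[0,0,20],"twist":[0,0,0],"jaw":15},{"dp":[0,0,20],"twist":[0,0,0],"jaw":15},{"dp":[0,0,10],"twist":[0,0,0],"jaw":15},{"dp":[0,0,0],"twist":[0,0,0],"jaw":15}]'
python3 - <<'E'
from h import *
T=wT();s=arm.read_state();print(T.round(3),np.round(s["ft_force"],1))
W=arm.get_image("wrist")[:,:,::-1];D=arm.get_image("side")[:,:,::-1];np.save("w2.npy",T)
cv2.imwrite("pics/w2.png",W);cv2.imwrite("pics/s2.png",D)
v=np.zeros((600,800,3),np.uint8);v[:300,:400]=cv2.resize(W,(400,300));v[300:600]=cv2.resize(D[140:275,220:580],(800,300));cv2.imwrite("pics/c2.png",v)
E
```

```text
time_s: 5.2
eef_pos: [421.2, -162.8, 116.4]
tool_rot: [[-0.995, -0.095, -0.001], [-0.095, 0.995, 0.001], [0.001, 0.001, -1.0]]
ft_force: [0.3, -0.1, -0.8]
gripper_width: 0.261
grasp_force: 60.1
time_s: 5.7
eef_pos: [421.4, -160.9, 66.0]
tool_rot: [[-0.995, -0.096, -0.002], [-0.096, 0.995, 0.001], [0.002, 0.001, -1.0]]
ft_force: [0.1, -0.3, -1.4]
gripper_width: 0.266
grasp_force: 60.1
[[-9.95000e-01 -9.60000e-02 -2.00000e-03  4.21355e+02]
 [-9.60000e-02  9.95000e-01  1.00000e-03 -1.60887e+02]
 [ 2.00000e-03  1.00000e-03 -1.00000e+00  6.60320e+01]
 [ 0.00000e+00  0.00000e+00  0.00000e+00  1.00000e+00]] [ 0.1 -0.3 -1.4]
```

View pics/c2.png

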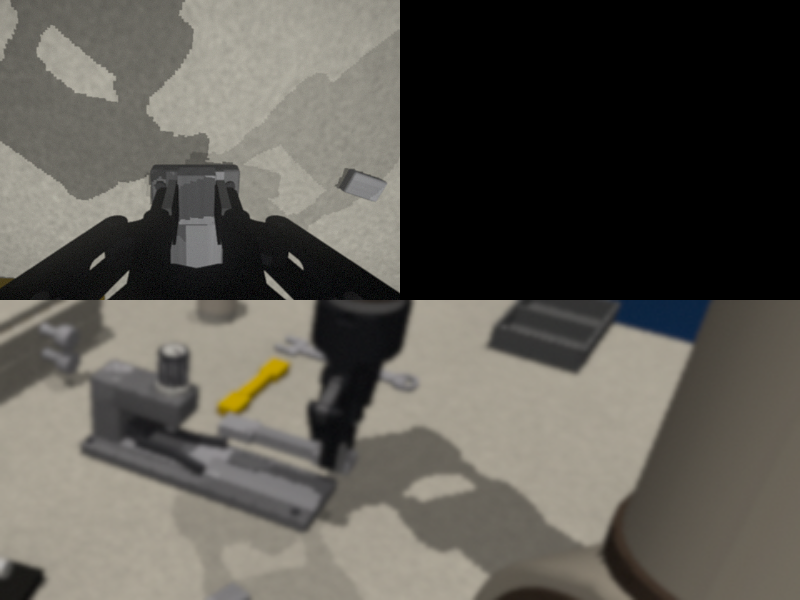

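The wrist view shows the base's front edge level (row about 232 full-size, columns 211–335), so yaw matches and the centre is about 1 mm to the left. The side view shows the bar over the bed, its tip short of the guides. Lowering.

```bash
python3 -m crank '[{"dp":[0,-1.2,15],"twist":[0,0,0],"jaw":15},{"dp":[0,0,15],"twist":[0,0,0],"jaw":15},{"dp":[0,0,7],"twist":[0,0,0],"jaw":15},{"dp":[0,0,2],"twist":[0,0,0],"jaw":15},{"dp":[0,0,1],"twist":[0,0,0],"jaw":15},{"dp":[0,0,0],"twist":[0,0,0],"jaw":15}]'
```

```text
time_s: 6.55
eef_pos: [422.5, -162.9, 27.1]
tool_rot: [[-0.995, -0.095, 0.001], [-0.095, 0.995, -0.0], [-0.001, -0.0, -1.0]]
ft_force: [-0.9, -0.2, -1.6]
gripper_width: 0.26
grasp_force: 60.1
```

```bash
python3 -m crank '[{"dp":[0,0,1],"twist":[0,0,0],"jaw":15},{"dp":[0,0,1],"twist":[0,0,0],"jaw":15},{"dp":[0,0,0],"twist":[0,0,0],"jaw":15}]'; python3 -m crank '[{"dp":[0,0,1],"twist":[0,0,0],"jaw":15},{"dp":[0,0,0.6],"twist":[0,0,0],"jaw":15},{"dp":[0,0,0],"twist":[0,0,0],"jaw":15}]'
```

```text
time_s: 6.92
eef_pos: [422.1, -162.7, 24.8]
tool_rot: [[-0.995, -0.095, -0.0], [-0.095, 0.995, 0.0], [0.0, 0.0, -1.0]]
ft_force: [-1.0, 0.7, -1.8]
gripper_width: 0.258
grasp_force: 60.1
time_s: 7.3
eef_pos: [422.2, -162.8, 23.3]
tool_rot: [[-0.995, -0.095, 0.0], [-0.095, 0.995, -0.0], [-0.0, -0.0, -1.0]]
ft_force: [-0.3, -0.6, -0.7]
gripper_width: 0.26
grasp_force: 60.3
```

```bash
python3 -m crank '[{"dp":[0,0,0.5],"twist":[0,0,0],"jaw":15},{"dp":[0,0,0],"twist":[0,0,0],"jaw":15}]'; python3 -m crank '[{"dp":[0,0,0.5],"twist":[0,0,0],"jaw":15},{"dp":[0,0,0],"twist":[0,0,0],"jaw":15}]'
```

```text
time_s: 7.55
eef_pos: [422.3, -162.8, 23.2]
tool_rot: [[-0.995, -0.095, -0.0], [-0.095, 0.995, -0.0], [0.0, -0.0, -1.0]]
ft_force: [-3.6, 0.4, 5.0]
gripper_width: 0.257
grasp_force: 61.0
time_s: 7.8
eef_pos: [422.2, -162.8, 23.2]
tool_rot: [[-0.995, -0.096, -0.001], [-0.096, 0.995, 0.0], [0.001, 0.0, -1.0]]
ft_force: [-4.4, 2.7, 9.8]
gripper_width: 0.259
grasp_force: 61.6
```

```bash
python3 -m crank '[{"dp":[0,0,-0.7],"twist":[0,0,0],"jaw":15},{"dp":[-5,0,0],"twist":[0,0,0],"jaw":15},{"dp":[-5,0,0],"twist":[0,0,0],"jaw":15},{"dp":[-5,0,0],"twist":[0,0,0],"jaw":15},{"dp":[-5,0,0],"twist":[0,0,0],"jaw":15},{"dp":[-5,0,0],"twist":[0,0,0],"jaw":15},{"dp":[-5,0,0],"twist":[0,0,0],"jaw":15},{"dp":[0,0,0],"twist":[0,0,0],"jaw":15}]'
```

```text
time_s: 8.8
eef_pos: [452.7, -160.1, 23.2]
tool_rot: [[-0.995, -0.096, 0.001], [-0.096, 0.995, -0.001], [-0.001, -0.001, -1.0]]
ft_force: [-0.2, -0.1, 1.9]
gripper_width: 0.259
grasp_force: 60.6
```

```bash
python3 -m crank '[{"dp":[-4,0,0],"twist":[0,0,0],"jaw":15},{"dp":[-4,0,0],"twist":[0,0,0],"jaw":15},{"dp":[-4,0,0],"twist":[0,0,0],"jaw":15},{"dp":[0,0,0],"twist":[0,0,0],"jaw":15}]'; python3 -m crank '[{"dp":[-4,0,0],"twist":[0,0,0],"jaw":15},{"dp":[-4,0,0],"twist":[0,0,0],"jaw":15},{"dp":[-4,0,0],"twist":[0,0,0],"jaw":15},{"dp":[0,0,0],"twist":[0,0,0],"jaw":15}]'
```

```text
time_s: 9.3
eef_pos: [464.1, -158.9, 23.2]
tool_rot: [[-0.995, -0.096, -0.0], [-0.096, 0.995, -0.0], [0.0, -0.0, -1.0]]
ft_force: [-2.8, 0.1, 5.1]
gripper_width: 0.258
grasp_force: 61.0
time_s: 9.8
eef_pos: [476.0, -157.8, 23.2]
tool_rot: [[-0.995, -0.095, -0.0], [-0.095, 0.995, -0.0], [0.0, -0.0, -1.0]]
ft_force: [-3.0, 0.3, 6.4]
gripper_width: 0.259
grasp_force: 61.0
```

```bash
python3 -m crank '[{"dp":[-4,0,-0.2],"twist":[0,0,0],"jaw":15},{"dp":[-4,0,0],"twist":[0,0,0],"jaw":15},{"dp":[-3,0,0],"twist":[0,0,0],"jaw":15},{"dp":[0,0,0],"twist":[0,0,0],"jaw":15}]'; python3 -m crank '[{"dp":[-3,0,0],"twist":[0,0,0],"jaw":15},{"dp":[-3,0,0],"twist":[0,0,0],"jaw":15},{"dp":[-2,0,0],"twist":[0,0,0],"jaw":15},{"dp":[0,0,0],"twist":[0,0,0],"jaw":15}]'
```

```text
time_s: 10.3
eef_pos: [486.9, -156.6, 23.2]
tool_rot: [[-0.995, -0.095, 0.0], [-0.095, 0.995, -0.0], [-0.0, -0.0, -1.0]]
ft_force: [-2.9, -0.2, 5.0]
gripper_width: 0.258
grasp_force: 60.9
time_s: 10.8
eef_pos: [494.6, -155.8, 23.2]
tool_rot: [[-0.995, -0.095, -0.0], [-0.095, 0.995, -0.0], [0.0, -0.0, -1.0]]
ft_force: [-3.0, -0.6, 5.2]
gripper_width: 0.26
grasp_force: 61.0
```

```bash
python3 -m crank '[{"dp":[-1,0,0],"twist":[0,0,0],"jaw":15},{"dp":[-1,0,0],"twist":[0,0,0],"jaw":15},{"dp":[-1,0,0],"twist":[0,0,0],"jaw":15},{"dp":[0,0,0],"twist":[0,0,0],"jaw":15}]'
```

```text
time_s: 11.3
eef_pos: [497.4, -155.6, 23.2]
tool_rot: [[-0.995, -0.096, -0.001], [-0.096, 0.995, -0.0], [0.001, 0.0, -1.0]]
ft_force: [-4.8, 0.4, 5.9]
gripper_width: 0.26
grasp_force: 61.1
```

```bash
python3 -m crank '[{"dp":[-1,0,0],"twist":[0,0,0],"jaw":15},{"dp":[-1,0,0],"twist":[0,0,0],"jaw":15},{"dp":[0,0,0],"twist":[0,0,0],"jaw":15}]'
```

```text
time_s: 11.68
eef_pos: [499.3, -155.3, 23.2]
tool_rot: [[-0.995, -0.096, -0.001], [-0.096, 0.995, 0.0], [0.001, 0.0, -1.0]]
ft_force: [-5.0, -0.5, 6.5]
gripper_width: 0.26
grasp_force: 61.0
```

```bash
python3 -m crank '[{"dp":[-0.8,0,0],"twist":[0,0,0],"jaw":15},{"dp":[-0.7,0,0],"twist":[0,0,0],"jaw":15},{"dp":[0,0,0],"twist":[0,0,0],"jaw":15}]'
```

```text
time_s: 12.05
eef_pos: [500.8, -155.2, 23.2]
tool_rot: [[-0.995, -0.096, -0.001], [-0.096, 0.995, -0.0], [0.001, 0.0, -1.0]]
ft_force: [-5.5, -0.3, 7.2]
gripper_width: 0.257
grasp_force: 61.1
```

```bash
python3 -m crank '[{"dp":[-0.6,0,0],"twist":[0,0,0],"jaw":15},{"dp":[-0.6,0,0],"twist":[0,0,0],"jaw":15},{"dp":[0,0,0],"twist":[0,0,0],"jaw":15}]'
```

```text
time_s: 12.42
eef_pos: [502.0, -155.1, 23.2]
tool_rot: [[-0.995, -0.095, -0.001], [-0.095, 0.995, 0.0], [0.001, 0.0, -1.0]]
ft_force: [-5.5, -0.1, 7.2]
gripper_width: 0.259
grasp_force: 61.1
```

```bash
python3 -m crank '[{"dp":[-0.6,0,-0.3],"twist":[0,0,0],"jaw":15},{"dp":[-0.6,0,0],"twist":[0,0,0],"jaw":15},{"dp":[0,0,0],"twist":[0,0,0],"jaw":15}]'
```

```text
time_s: 12.8
eef_pos: [503.0, -154.9, 23.2]
tool_rot: [[-0.995, -0.096, -0.002], [-0.096, 0.995, 0.0], [0.002, 0.0, -1.0]]
ft_force: [-5.5, -0.9, 5.0]
gripper_width: 0.259
grasp_force: 60.9
```

```bash
python3 -m crank '[{"dp":[-0.6,0,0],"twist":[0,0,0],"jaw":15},{"dp":[-0.6,0,0],"twist":[0,0,0],"jaw":15},{"dp":[0,0,0],"twist":[0,0,0],"jaw":15}]'
```

```text
time_s: 13.18
eef_pos: [503.0, -154.9, 23.2]
tool_rot: [[-0.995, -0.096, -0.005], [-0.096, 0.995, 0.0], [0.005, 0.001, -1.0]]
ft_force: [-11.5, -1.0, 8.4]
gripper_width: 0.265
grasp_force: 61.4
```

```bash
python3 -m crank '[{"dp":[-0.6,0,0],"twist":[0,0,0],"jaw":15},{"dp":[-0.4,0,0],"twist":[0,0,0],"jaw":15},{"dp":[0,0,0],"twist":[0,0,0],"jaw":15}]'
```

```text
time_s: 13.55
eef_pos: [503.0, -154.9, 23.2]
tool_rot: [[-0.995, -0.096, -0.007], [-0.096, 0.995, 0.0], [0.007, 0.001, -1.0]]
ft_force: [-14.9, -2.5, 12.1]
gripper_width: 0.262
grasp_force: 61.9
```

The bar stopped at TCP x=503.0 with force rising to about 15 N, so it is home. I'll relieve the push, release and rise.

```bash
python3 -m crank '[{"dp":[0.6,0,-0.3],"twist":[0,0,0],"jaw":15},{"dp":[0.4,0,-0.2],"twist":[0,0,0],"jaw":15},{"dp":[0,0,0],"twist":[0,0,0],"jaw":15}]'
```

```text
time_s: 13.92
eef_pos: [503.0, -154.9, 23.2]
tool_rot: [[-0.995, -0.096, -0.004], [-0.096, 0.995, 0.0], [0.004, 0.001, -1.0]]
ft_force: [-8.7, -2.7, 4.8]
gripper_width: 0.258
grasp_force: 60.9
```

```bash
python3 -m crank '[{"dp":[0,0,0],"twist":[0,0,0],"jaw":45},{"dp":[0,0,0],"twist":[0,0,0],"jaw":60},{"dp":[0,0,0],"twist":[0,0,0],"jaw":60},{"dp":[0,0,-10],"twist":[0,0,0],"jaw":60},{"dp":[0,0,-40],"twist":[0,0,0],"jaw":85},{"dp":[0,0,-50],"twist":[0,0,0],"jaw":85},{"dp":[0,0,-50],"twist":[0,0,0],"jaw":85},{"dp":[0,0,-10],"twist":[0,0,0],"jaw":85},{"dp":[0,0,0],"twist":[0,0,0],"jaw":85}]'
python3 - <<'E'
from h import *
T=wT();print(T.round(2));np.save("w3.npy",T)
W=arm.get_image("wrist")[:,:,::-1];D=arm.get_image("side")[:,:,::-1];S=arm.get_image("scene")[:,:,::-1]
for n,i in(("w3",W),("s3",D),("sc3",S)):cv2.imwrite(f"pics/{n}.png",i)
v=np.zeros((600,800,3),np.uint8);v[:300,:400]=cv2.resize(W,(400,300));v[:300,400:]=cv2.resize(S[220:340,150:310],(400,300));v[300:]=cv2.resize(D[145:250,235:515],(800,300));cv2.imwrite("pics/c3.png",v)
E
```

```text
time_s: 15.05
eef_pos: [505.3, -154.9, 184.8]
tool_rot: [[-0.995, -0.095, 0.002], [-0.095, 0.995, -0.001], [-0.002, -0.001, -1.0]]
ft_force: [0.4, 0.2, -0.8]
gripper_width: 0.995
grasp_force: 0.0
[[-1.0000e+00 -1.0000e-01  0.0000e+00  5.0529e+02]
 [-1.0000e-01  1.0000e+00 -0.0000e+00 -1.5494e+02]
 [-0.0000e+00 -0.0000e+00 -1.0000e+00  1.8475e+02]
 [ 0.0000e+00  0.0000e+00  0.0000e+00  1.0000e+00]]
```

View pics/c3.png

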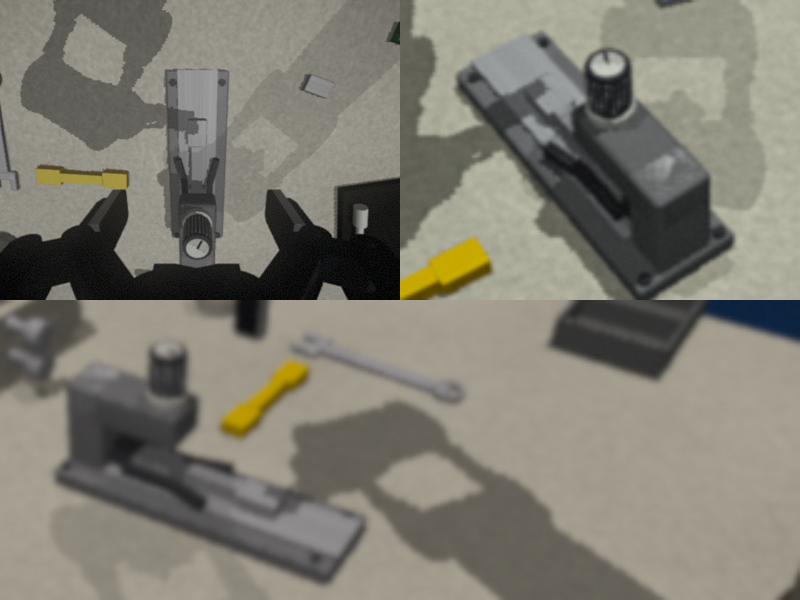

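The wrist view shows the knob top at full-size (277,347) and the bar lying centred between the guides, front end at row about 168. The side and scene views agree. Next: the knob centre and the bar end.

```bash
python3 - <<'E'
from h import *
T=np.load("w3.npy");I=cv2.imread("pics/w3.png");g=cv2.cvtColor(I,cv2.COLOR_BGR2GRAY)
m=np.zeros_like(g);m[325:368,252:300]=(g[325:368,252:300]>120)
m=cv2.morphologyEx(m,cv2.MORPH_OPEN,np.ones((3,3)))
cs,_=cv2.findContours(m,cv2.RETR_EXTERNAL,cv2.CHAIN_APPROX_NONE);k=max(cs,key=cv2.contourArea);e=cv2.minEnclosingCircle(k);print(cv2.boundingRect(k),e)
p=plane("wrist",e[0],137,T);print("knob",p, "rel tool",T[:3,:3].T@(p-T[:3,3]))
u=np.array([.9954,.0958]);v=np.array([-.0958,.9954])
q=plane("wrist",(197*1.4,118*1.4),34,T)[:2]-p[:2];print("bar end in gauge",q@u,q@v)
c=cv2.resize(I[140:375,200:350],None,fx=2.5,fy=2.5,interpolation=cv2.INTER_CUBIC);cv2.imwrite("pics/c4.png",c)
E
```

```text
(261, 335, 31, 26) ((275.8999938964844, 347.5), 15.305660247802734)
knob [ 590.48903997 -145.953889    137.        ] rel tool [-85.59452121   0.86631426  47.88743076]
bar end in gauge -107.55227857893018 -0.17089304478640005
```

View pics/c4.png

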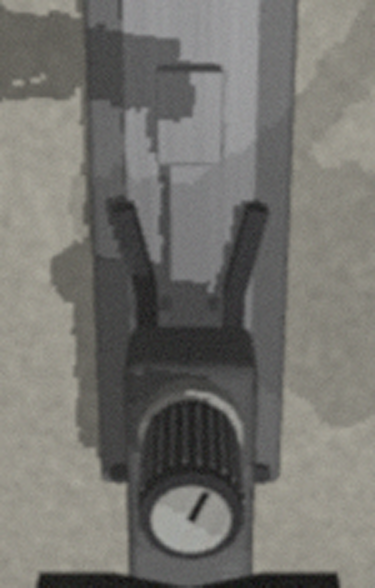

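The crop puts the bar's front top edge at row 169, i.e. gauge x about −105: home and centred. Next I'll move over the knob at about (590.4,−145.8) and turn the wrist counter-clockwise, since clockwise is +twist.

```bash
python3 -m crank '[{"dp":[-43,0.5,0],"twist":[0,0,0],"jaw":85},{"dp":[-42.6,0.5,0],"twist":[0,0,0],"jaw":85},{"dp":[0,0,0],"twist":[0,0,0],"jaw":85},{"dp":[0,0,0],"twist":[0,0,0],"jaw":70}]'; python3 - <<'E'
from station import arm
s=arm.read_state()
for k in("qpos","moment","tau"):print(k,[round(float(x),3) for x in s[k]])
E
```

```text
time_s: 15.7
eef_pos: [588.9, -145.3, 182.3]
tool_rot: [[-0.995, -0.096, -0.003], [-0.096, 0.995, 0.001], [0.003, 0.001, -1.0]]
ft_force: [-0.2, 0.1, -0.2]
gripper_width: 0.825
grasp_force: 0.0
qpos [-0.441, 0.28, 1.553, -0.0, 1.311, -2.107]
moment [0.017, 0.067, -0.006]
tau [0.293, -43.015, -32.743, 0.025, -0.029, 0.003]
```

```bash
python3 -m crank '[{"dp":[-1.4,-0.6,15],"twist":[0,0,-9],"jaw":70},{"dp":[0,0,15],"twist":[0,0,-9],"jaw":70},{"dp":[0,0,15],"twist":[0,0,-9],"jaw":70},{"dp":[0,0,15],"twist":[0,0,-9],"jaw":70},{"dp":[0,0,12],"twist":[0,0,-8],"jaw":70},{"dp":[0,0,4],"twist":[0,0,0],"jaw":60},{"dp":[0,0,0],"twist":[0,0,0],"jaw":20},{"dp":[0,0,0],"twist":[0,0,0],"jaw":20},{"dp":[0,0,0],"twist":[0,0,0],"jaw":20},{"dp":[0,0,0],"twist":[0,0,0],"jaw":20}]'; python3 - <<'E'
from station import arm
s=arm.read_state()
for k in("qpos","moment","tau"):print(k,[round(float(x),3) for x in s[k]])
E
```

```text
time_s: 16.95
eef_pos: [591.0, -145.8, 108.9]
tool_rot: [[-0.65, -0.76, -0.001], [-0.76, 0.65, 0.0], [0.0, 0.001, -1.0]]
ft_force: [-5.3, 1.6, 5.0]
gripper_width: 0.335
grasp_force: 59.3
qpos [-0.44, 0.362, 1.605, -0.0, 1.176, -2.874]
moment [0.37, 0.866, -0.126]
tau [-0.433, -42.455, -30.839, 0.055, -1.658, -0.083]
```

```bash
cat > r.py <<'E'
from station import arm
s=arm.read_state()
print("q6 %.3f Mz %.3f tau6 %.3f"%(s["qpos"][5],s["moment"][2],s["tau"][5]))
E
python3 -m crank '[{"dp":[0.2,0.5,-0.4],"twist":[0,0,5],"jaw":20},{"dp":[0,0,0],"twist":[0,0,9],"jaw":20},{"dp":[0,0,0],"twist":[0,0,9],"jaw":20},{"dp":[0,0,0],"twist":[0,0,9],"jaw":20},{"dp":[0,0,0],"twist":[0,0,9],"jaw":20},{"dp":[0,0,0],"twist":[0,0,9],"jaw":20}]'; python3 r.py;python3 -m crank '[{"dp":[0,0,0],"twist":[0,0,9],"jaw":20},{"dp":[0,0,0],"twist":[0,0,9],"jaw":20},{"dp":[0,0,0],"twist":[0,0,9],"jaw":20},{"dp":[0,0,0],"twist":[0,0,9],"jaw":20},{"dp":[0,0,0],"twist":[0,0,4],"jaw":20}]'; python3 r.py
```

```text
time_s: 17.7
eef_pos: [591.0, -146.1, 109.0]
tool_rot: [[-1.0, 0.015, 0.0], [0.015, 1.0, -0.001], [-0.0, -0.001, -1.0]]
ft_force: [-1.8, 0.3, 2.1]
gripper_width: 0.333
grasp_force: 59.0
q6 -1.996 Mz 0.150 tau6 -1.159
time_s: 18.32
eef_pos: [590.8, -146.3, 109.0]
tool_rot: [[-0.758, 0.652, -0.0], [0.652, 0.758, -0.001], [-0.001, -0.001, -1.0]]
ft_force: [-3.1, -0.2, 3.7]
gripper_width: 0.332
grasp_force: 59.1
q6 -1.300 Mz 0.162 tau6 -0.211
```

```bash
python3 -m crank '[{"dp":[0,0,0],"twist":[0,0,10],"jaw":20},{"dp":[0,0,0],"twist":[0,0,10],"jaw":20},{"dp":[0,0,0],"twist":[0,0,10],"jaw":20},{"dp":[0,0,0],"twist":[0,0,10],"jaw":20},{"dp":[0,0,0],"twist":[0,0,10],"jaw":20},{"dp":[0,0,0],"twist":[0,0,10],"jaw":20},{"dp":[0,0,0],"twist":[0,0,10],"jaw":20},{"dp":[0,0,0],"twist":[0,0,10],"jaw":20}]'; python3 r.py;python3 -m crank '[{"dp":[0,0,0],"twist":[0,0,10],"jaw":20},{"dp":[0,0,0],"twist":[0,0,10],"jaw":20},{"dp":[0,0,0],"twist":[0,0,10],"jaw":20},{"dp":[0,0,0],"twist":[0,0,10],"jaw":20},{"dp":[0,0,0],"twist":[0,0,10],"jaw":20},{"dp":[0,0,0],"twist":[0,0,10],"jaw":20},{"dp":[0,0,0],"twist":[0,0,10],"jaw":20}]'; python3 r.py
```

```text
time_s: 19.32
eef_pos: [590.4, -146.3, 108.9]
tool_rot: [[0.513, 0.859, -0.001], [0.859, -0.513, -0.001], [-0.002, -0.001, -1.0]]
ft_force: [-4.1, 0.2, 2.9]
gripper_width: 0.333
grasp_force: 59.3
q6 0.098 Mz 0.333 tau6 -1.070
time_s: 20.2
eef_pos: [590.3, -145.9, 108.9]
tool_rot: [[0.982, -0.188, -0.002], [-0.188, -0.982, -0.0], [-0.002, 0.0, -1.0]]
ft_force: [-4.8, 0.9, 4.0]
gripper_width: 0.339
grasp_force: 59.3
q6 1.320 Mz 0.203 tau6 -1.247
```

The torque reading jumped, so I'll go in small steps and read each one.

```bash
python3 r.py; python3 -m crank '[{"dp":[0,0,0],"twist":[0,0,0],"jaw":20}]'|head -1; python3 r.py; python3 -m crank '[{"dp":[0,0,0],"twist":[0,0,3],"jaw":20}]'|head -1; python3 r.py;  python3 -m crank '[{"dp":[0,0,0],"twist":[0,0,3],"jaw":20}]'|head -1; python3 r.py
```

```text
q6 1.320 Mz 0.203 tau6 -1.247
time_s: 20.32
q6 1.313 Mz 0.084 tau6 0.629
time_s: 20.45
q6 1.365 Mz 0.169 tau6 -0.336
time_s: 20.58
q6 1.418 Mz 0.232 tau6 -0.210
```

```bash
python3 - <<'E'
from h import *
D=arm.get_image("side")[:,:,::-1];S=arm.get_image("scene")[:,:,::-1];cv2.imwrite("pics/s5.png",D);cv2.imwrite("pics/sc5.png",S)
c=cal("side");P=np.linalg.inv(np.array(c["pose"]))
for z in(34,40,45):
    p=P[:3]@np.array([590.4,-145.9,z,1]);q=np.array(c["K"])@p;print(z,q[:2]/q[2],p[2])
A=cv2.imread("pics/s3.png");B=D
f=lambda I:np.clip(cv2.resize(I[180:225,262:312],(400,360),interpolation=cv2.INTER_CUBIC)*2.2,0,255).astype(np.uint8)
cv2.imwrite("pics/c5.png",np.hstack([f(A),f(B)]))
s=arm.read_state();print(s["time_s"],s["moment"][2])
E
```

```text
34 [292.45015164 200.58248271] 901.4037664470391
40 [292.51275203 198.50903672] 897.7018238931894
45 [292.56531479 196.76805679] 894.6168717649812
20.675 0.11842813079194875
```

View pics/c5.png

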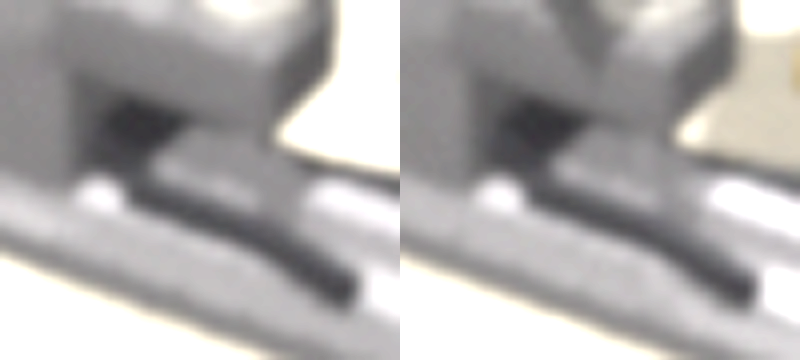

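The spindle cannot be seen in that view because it is hidden by the head edge, so torque has to decide. I'll sample it finely at constant slow speed.

```bash
m(){ python3 r.py; }; python3 -m crank '[{"dp":[0,0,0],"twist":[0,0,2],"jaw":20}]'>/dev/null; m; python3 -m crank '[{"dp":[0,0,0],"twist":[0,0,2],"jaw":20}]'>/dev/null; m; python3 -m crank '[{"dp":[0,0,0],"twist":[0,0,2],"jaw":20}]'>/dev/null; m; python3 -m crank '[{"dp":[0,0,0],"twist":[0,0,2],"jaw":20}]'>/dev/null; m; python3 -m crank '[{"dp":[0,0,0],"twist":[0,0,2],"jaw":20}]'; m
```

```text
q6 1.452 Mz 0.258 tau6 -0.134
q6 1.487 Mz 0.248 tau6 -0.053
q6 1.522 Mz 0.223 tau6 -0.023
q6 1.557 Mz 0.310 tau6 -0.005
time_s: 21.3
eef_pos: [590.4, -145.8, 108.9]
tool_rot: [[0.896, -0.445, -0.001], [-0.445, -0.896, -0.0], [-0.001, 0.001, -1.0]]
ft_force: [-4.9, 0.7, 5.5]
gripper_width: 0.334
grasp_force: 59.4
q6 1.592 Mz 0.363 tau6 0.017
```

```bash
python3 - <<'E'
from station import arm
import numpy as np
for i in range(8):
    s=arm.read_state();print(round(s["time_s"],3),np.round(s["moment"],3),np.round(s["ft_force"],1),round(s["qpos"][5],4));arm.get_image("side")
E
```

```text
21.3 [0.308 0.877 0.363] [-4.9  0.7  5.5] 1.5916
21.35 [0.225 0.841 0.125] [-5.4  0.5  4.7] 1.5929
21.4 [0.3   0.871 0.095] [-4.9  0.7  5.1] 1.5914
21.45 [0.267 0.939 0.088] [-6.2  1.2  4.8] 1.591
21.5 [0.217 0.832 0.114] [-4.8  1.5  3.9] 1.591
21.55 [0.245 0.864 0.121] [-5.1  1.5  4.7] 1.5909
21.6 [0.282 0.874 0.066] [-4.5  1.2  4.6] 1.5909
21.65 [0.262 0.841 0.1  ] [-4.8  1.2  4.7] 1.5909
```

Torque now looks loaded, though earlier than I expected. Before turning further I'll release and check the moment reading while rotating in free air.

```bash
m(){ python3 r.py; }; python3 -m crank '[{"dp":[0,0,0],"twist":[0,0,0],"jaw":70},{"dp":[0,0,0],"twist":[0,0,0],"jaw":70},{"dp":[0,0,0],"twist":[0,0,0],"jaw":70},{"dp":[0,0,-20],"twist":[0,0,0],"jaw":70},{"dp":[0,0,-25],"twist":[0,0,0],"jaw":70},{"dp":[0,0,0],"twist":[0,0,0],"jaw":70}]'; m
python3 -m crank '[{"dp":[0,0,0],"twist":[0,0,2],"jaw":70},{"dp":[0,0,0],"twist":[0,0,2],"jaw":70}]'>/dev/null; m
python3 -m crank '[{"dp":[0,0,0],"twist":[0,0,2],"jaw":70}]'>/dev/null; m
python3 -m crank '[{"dp":[0,0,0],"twist":[0,0,2],"jaw":70}]'>/dev/null; m
python3 -m crank '[{"dp":[0,0,0],"twist":[0,0,10],"jaw":70},{"dp":[0,0,0],"twist":[0,0,10],"jaw":70}]'>/dev/null; m
python3 -m crank '[{"dp":[0,0,0],"twist":[0,0,10],"jaw":70}]'>/dev/null; m
python3 -m crank '[{"dp":[0,0,0],"twist":[0,0,10],"jaw":70}]'>/dev/null; m
```

```text
time_s: 22.45
eef_pos: [593.1, -146.9, 157.2]
tool_rot: [[0.895, -0.446, 0.006], [-0.446, -0.895, -0.003], [0.007, -0.0, -1.0]]
ft_force: [-0.0, 0.3, -0.1]
gripper_width: 0.818
grasp_force: 0.0
q6 1.593 Mz 0.020 tau6 -0.001
q6 1.666 Mz -0.060 tau6 -0.298
q6 1.701 Mz -0.008 tau6 -0.291
q6 1.735 Mz -0.011 tau6 -0.291
q6 2.089 Mz -0.026 tau6 -1.466
q6 2.264 Mz -0.022 tau6 -1.459
q6 2.438 Mz 0.001 tau6 -1.460
```

In free air the moment stays near −0.02 N·m. So the loaded readings were real: 0.15 free at first, then between 0.2 and 0.36 with a drop between peaks. The ratchet has therefore been slipping over roughly the last 1.5–1.9 rad, and no more turning is allowed. I'll back off and check the bar.

```bash
python3 -m crank '[{"dp":[0,0,-40],"twist":[0,0,0],"jaw":70},{"dp":[0,0,-40],"twist":[0,0,0],"jaw":70},{"dp":[0,0,0],"twist":[0,0,0],"jaw":70},{"dp":[0,0,0],"twist":[0,0,0],"jaw":70}]'|head -2; python3 - <<'E'
from h import *
D=arm.get_image("side")[:,:,::-1];S=arm.get_image("scene")[:,:,::-1]
A=cv2.imread("pics/s3.png");B=cv2.imread("pics/sc3.png")
v=np.vstack([np.hstack([cv2.resize(i[215:315,160:293],(400,300)) for i in(B,S)]),np.hstack([cv2.resize(i[150:250,245:378],(400,300)) for i in(A,D)])])
cv2.imwrite("pics/c6.png",v)
E
```

```text
time_s: 23.95
eef_pos: [590.6, -145.8, 232.5]
```

View pics/c6.png

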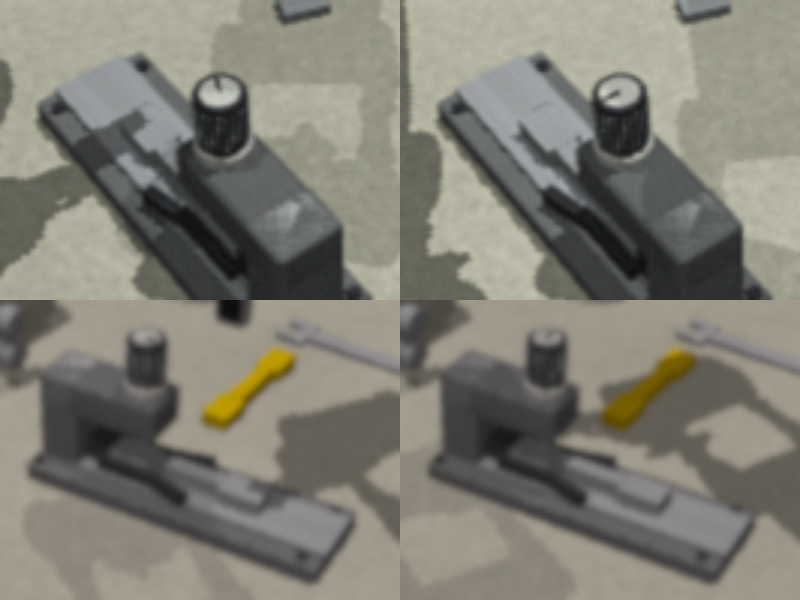

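The bar lies unchanged and home between the guides, and the knob's mark has turned about 255° clockwise. The arm touches nothing, so I'm handing in.

```bash
python3 -c "
from station import arm
print(arm.sign_off())"
```

```text
the job is handed in; nothing more can be done
None
```

I handed the job in with the bar home against the stop and clamped, but the ratchet slipped an estimated 1.5 to 1.9 rad, about three clicks. I read that from the wrist torque because the spindle was hidden, and it may have passed the 1.95 rad limit.

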